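Mix the draw balls in the bowl with the stirring stick

TASK

The balls for this evening's draw still lie sorted by colour: pick up the stirring stick from the desk, stand it in its sloping rest with the red foot down against the stop, let go, and take it again higher up, above its dark ring by the brass end. Then, with its red foot down near the bottom of the bowl, stir the balls two full turns anticlockwise as seen from above, starting at the side of the bowl farthest from you and moving most of the balls from where they lay, and finally put the stick back in the rest the same way and let go. Keep all the balls in the bowl, and do not disturb the matchbox, the ink bottle, the hourglass or the candle.

Things in the scene. Friction and masses are not known exactly. Their poses are not given: they have to be found in the camera images.
- stick: loose stirring stick: pale wood, 18 x 18 mm square, 200 mm long, 50 to 85 g, centre of mass at mid length, a 34 mm red foot at its +x end, a 10 mm brass cap at its -x end, a dark ring 40 mm from that end. At the start it lies flat on the desk, brass end away from the robot (within 0.6 rad). Origin: middle of its underside; the bar's axis runs along its x, 9 mm above the origin
- stick_tip (a point): centre of the end face of the stick's red foot, on the bar's axis
- stick_top (a point): centre of the end face of the stick's brass end, on the bar's axis, 200 mm from the red one
- rest: fixed dark wooden rest, base 130 x 70 mm, 0.13 m tall; origin: middle of the base's underside. An open channel, 28 mm wide, 115 mm long, rises at 40 degrees along the rest's +x (away from the robot within 0.3 rad) from a foot stop at its low near end; its open side looks up and toward the robot. Walls 16 mm high over its floor, then flared lips, 66 mm apart at their tops, 31 mm over the floor
- rest_foot (a point): where the centre of the stick's red end face lies when the stick is seated: at the foot stop, 9 mm above the channel floor. The seated stick lies on the channel floor, held by gravity; its upper 85 mm stands free beyond the channel
- rest_head (a point): where the centre of the stick's brass end face lies when seated; the line from rest_foot to rest_head, 200 mm long, is the seated stick's axis
- bowl: fixed round blue draw bowl with upright walls, 75 mm tall, outer radius 81 mm at the rim, inner radius about 74 mm, inner floor 8 mm above the desk; origin at the centre of its underside, axes parallel to the world's (x away from the robot, y to the robot's left). The six balls lie in it in one layer, polished and slippery, three red at the far side, three yellow at the near side
- ball0: red draw ball, 28 mm across, 14 g, loose in the bowl; origin at its centre
- ball1: red draw ball, 28 mm across, 14 g, loose in the bowl; origin at its centre
- ball2: red draw ball, 28 mm across, 14 g, loose in the bowl; origin at its centre
- ball3: yellow draw ball, 28 mm across, 14 g, loose in the bowl; origin at its centre
- ball4: yellow draw ball, 28 mm across, 14 g, loose in the bowl; origin at its centre
- ball5: yellow draw ball, 28 mm across, 14 g, loose in the bowl; origin at its centre
- matchbox: bystander: red matchbox 37 x 53 x 16 mm, loose, flat on the desk beside the stick, 37 mm side along the stick, its middle about 71 mm to one side of the stick's axis (31 to 38 mm clear between them); origin at the middle of its underside
- ink_bottle: bystander: dark blue square ink bottle with a black cap, 46 x 46 x 52 mm, loose, beside the stick on the other side (32 to 39 mm clear); origin at the middle of its underside
- hourglass: bystander: glass sand timer with a yellow foot, 61 mm across, 159 mm tall, loose, standing on the desk behind the work; origin at the middle of its underside
- candle: bystander: red pillar candle, 57 mm across, 114 mm tall, loose, standing on the desk behind the work; origin at the middle of its underside

How it is judged:
By the outcome, as a careful person would: the job done as asked, in the order asked, and still so for the second after the job is handed in, with the robot touching nothing.
It also fails if it takes over 72 s, if anything falls off the work surface, if the arm or the gripper's body presses on something with over 40 N, if the wrist force passes 120 N, or if a joint passes its speed limit or range.

ROBOT

A 6-joint arm with a two-finger parallel gripper is mounted at the origin on a cart in front of the work surface, level with it; the furniture and walls round the work are solid. World frame = base frame: x ahead of the robot, y to its left, z up, the work surface at z = 0. Lengths are in m, angles in degrees, forces in N, time in s.
With the tool pointing down it reaches from about 0.275 to 0.725 m from the base axis. Payload 15.9 kg.
Tool frame: the origin (TCP) lies between the finger pads; the fingertips stand tcp_to_tips ahead of it and the grasp point (between the pads) lies 3 mm ahead of it (tcp_to_tips is the distance from the TCP to the fingertips, in m); z points along the fingers, y is the line along which they close (so a half turn about z gives the same grasp; the last joint's range is limited). The gripper opens to 85 mm and grips with 20 to 120 N. Pads are 22 mm wide; open, the fingers measure 114 mm over their backs; the gripper's body (76 mm by 85 mm) begins 54 mm behind the grasp point. The pads swing forward as they close: fully open they stand 13 mm farther back than shut.
Start: joints at [-74.198, 12.198, -1.971, 75.831, 0, 90], TCP at [0.136, -0.481, 0.253] pointing down, gripper open.
Joint ranges: [-170.91, 170.91], [-42.67, 98.43], [-65.05, 77.54], [-120.47, 116.71], [-90, 82.35], [-180, 180]. Speed limits (degrees/s): [108.29, 108.29, 136.94, 147.25, 180, 180].

INTERFACE

Orientations are given as [roll, pitch, yaw] about the fixed x, y, z axes, in that order (R = Rz(yaw) Ry(pitch) Rx(roll)).
In Python, from workcell import move_ptp, movel, goto_joints, open_jaws, grasp, wait, inverse_kinematics, snapshot, camera_params, PlanningError, finish_job, get_clock, get_joints, get_dq, get_effort, get_eef_pos, get_tcp_rot, get_contact_force, get_torque, get_gripper_width, get_finger_force, tcp_to_tips gives the robot as it stands. Calls block until the motion is done:
- move_ptp(position, orientation): joint-space move of the TCP to a pose.
- movel(position, orientation=None, rate=0.15): straight line of the TCP; orientation=None keeps the orientation; rate is the mean speed in m/s.
- goto_joints(angles): joint-space move.
- open_jaws() and grasp(): open the fingers fully, or close them until they stop; the grip force is fixed at half the most.
- wait(seconds).
- inverse_kinematics(position, orientation): joint angles nearest the present ones, or None.
- snapshot(name): name is "scene" or "side" or "wrist"; returns (picture, depth): 480x640x3 uint8, blue, green, red; 480x640 float32, m along the optical axis (not along the pixel's ray), 0 where there is no reading.
- camera_params(name): a dict with "fx", "fy", "cx", "cy" (pixels), "dist" ([k1, k2, p1, p2, k3] as OpenCV has them; the pictures are not rectified), "xyz" and "rotation" of the camera in the world. Camera axes: x right, y up, looking along -z (the intrinsics and any distortion apply to the point x, -y, -z); pixel columns grow to the right and rows downward; lengths in m; the calibration is good to about 2 mm. A picture is of the moment at which its call begins: read the wrist's pose just before it. camera_params takes no time and is no camera call; for the wrist camera it gives the pose at the moment of the call.
A pose or a line that the arm cannot do raises PlanningError and nothing moves.
- finish_job(): hands the job in; it is judged then, once.
Readings, each from a call of its own:
- get_clock(): time.
- get_joints(): joint angles.
- get_dq(): joint speeds.
- get_effort(): joint torques, N m.
- get_eef_pos(): TCP position.
- get_tcp_rot(): TCP orientation.
- get_contact_force(): force on the tool from outside, world axes, zero at the start.
- get_torque(): the same for the moment, N m.
- get_gripper_width(): finger opening in m.
- get_finger_force(): force on a finger pad.
Only numpy, scipy, OpenCV 4.12 (cv2) and the standard library are available. Lean on these libraries where they do the work, as an engineer would, in place of code of your own. Each camera call takes 0.05 s, during which the arm holds its last target. There are 200 camera calls.

## Working session

There is one attempt and no reset: what is moved stays moved. The work goes in short steps, each a Python script; the robot and the scene stay as the last script left them, time stands still between calls to the robot, and variables do not carry over. Pictures are saved under pics/ and viewed, at most 10 in all, crops included, and the job is handed in when it is done.

```bash
ls; mkdir -p pics; python3 - <<'E'
from workcell import *
import cv2,numpy as np
ims=[]
for n in("scene","side"):
    p,d=snapshot(n); cv2.imwrite(f"pics/{n}0.png",p); np.savez(f"{n}0.npz",p=p,d=d)
    c=camera_params(n); print(n,c)
print(tcp_to_tips() if callable(tcp_to_tips) else tcp_to_tips,get_eef_pos(),get_tcp_rot(),get_clock())
print(camera_params("wrist"))
E
```

```text
pics
scene {'fx': 539.0882249342691, 'fy': 539.0882249342691, 'cx': 321.58795723683727, 'cy': 239.38745142954616, 'dist': array([0.03535693, 0.        , 0.        , 0.        , 0.        ]), 'xyz': array([-0.01350884,  0.61085336,  0.83820821]), 'rotation': array([  50.90131062,    0.80443114, -138.10584422])}
side {'fx': 474.2315463777625, 'fy': 474.2315463777625, 'cx': 321.7782560340931, 'cy': 234.04659875015201, 'dist': array([-0.1215321,  0.       ,  0.       ,  0.       ,  0.       ]), 'xyz': array([0.26602137, 0.76793097, 0.82078881]), 'rotation': array([  51.12658031,    0.96930139, -156.95806932])}
0.022 [ 0.13608267 -0.48083832  0.25287883] [-1.79944203e+02 -2.14166720e-03  1.58012217e+01] 0.1
{'fx': 369.42646435483323, 'fy': 369.42646435483323, 'cx': 316.7931425740171, 'cy': 245.54188079840029, 'dist': array([0.02230122, 0.        , 0.        , 0.        , 0.        ]), 'xyz': array([ 0.20556336, -0.46102424,  0.37277787]), 'rotation': array([-1.65367588e+01,  5.01796799e-02, -7.41490364e+01])}
```

View pics/scene0.png

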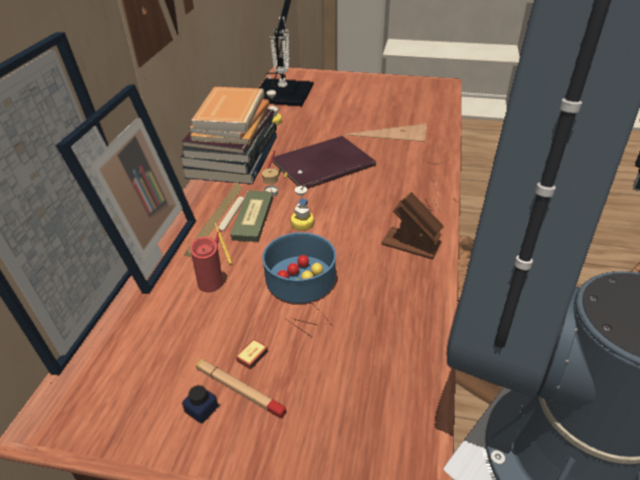

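View pics/side0.png

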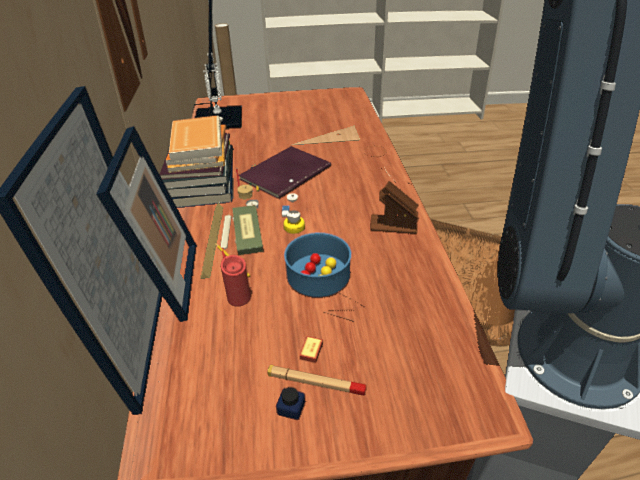

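The scene view shows the stick (205,368)-(283,408), foot toward the robot, with the bowl at (300,268), the rest at (413,225), the matchbox at (252,352) and the ink bottle at (200,402). The side view agrees.

```bash
cat > h.py <<'E'
import numpy as np,cv2
from scipy.spatial.transform import Rotation as R
from workcell import *
def cam(n):
    c=camera_params(n);K=np.array([[c['fx'],0,c['cx']],[0,c['fy'],c['cy']],[0,0,1]])
    return K,np.array(c['dist']),np.array(c['xyz']),R.from_euler('xyz',c['rotation'],degrees=True)
def rays(c,uv):
    q=cv2.undistortPoints(np.asarray(uv,float).reshape(-1,1,2),c[0],c[1])[:,0]
    return c[3].apply(np.c_[q[:,0],-q[:,1],-np.ones(len(q))])   # unit optical depth
def plane(c,uv,z):
    r=rays(c,uv); return c[2]+r*((z-c[2][2])/r[:,2])[:,None]
def cloud(c,d):
    v,u=np.mgrid[:480,:640]; r=rays(c,np.c_[u.ravel(),v.ravel()])
    return (c[2]+r*d.ravel()[:,None]).reshape(480,640,3)
E
cat > m.py <<'E'
from h import *
for n in("scene","side"):
    f=np.load(n+"0.npz");p,d=f['p'],f['d'];c=cam(n);X=cloud(c,d);ok=d>0
    hsv=cv2.cvtColor(p,cv2.COLOR_BGR2HSV);H,S,V=[hsv[...,i].astype(int) for i in range(3)]
    x,y,z=X[...,0],X[...,1],X[...,2]
    tab=ok&(x>.3)&(x<.7)&(y>-.4)&(y<.5)
    print(n,'desk z',np.median(z[tab&(abs(z)<.008)]))
    box=tab&(z>.008)
    k,lab,st,ce=cv2.connectedComponentsWithStats(box.astype(np.uint8))
    for i in range(1,k):
        if st[i,4]>80:
            q=X[lab==i];print(i,st[i],'min',q.min(0).round(3),'max',q.max(0).round(3),'med',np.median(q,0).round(3),'hsv',np.median(hsv[lab==i],0))
E
python3 m.py
```

```text
scene desk z -0.0006630810385184205
1 [ 383  192   61   66 2129] min [ 0.438 -0.326  0.008] max [ 0.577 -0.229  0.127] med [ 0.504 -0.27   0.057] hsv [ 11. 124.  73.]
2 [ 262  232   74   71 3924] min [ 0.542 -0.09   0.008] max [0.7   0.071 0.078] med [ 0.627 -0.011  0.038] hsv [102.  86.  84.]
6 [236 339  32  28 474] min [0.524 0.178 0.008] max [0.566 0.237 0.02 ] med [0.544 0.21  0.015] hsv [ 18. 112. 230.]
7 [ 196  358   90   59 1109] min [0.405 0.251 0.008] max [0.604 0.299 0.022] med [0.496 0.276 0.017] hsv [ 15. 107. 202.]
8 [181 386  37  36 877] min [0.5   0.323 0.008] max [0.546 0.373 0.055] med [0.515 0.353 0.033] hsv [112.  83.  49.]
side desk z -0.0003489197038352154
1 [ 370  181   50   51 1384] min [ 0.435 -0.326  0.008] max [ 0.573 -0.229  0.126] med [ 0.503 -0.264  0.061] hsv [ 12. 155.  62.]
4 [ 284  233   67   63 3096] min [ 0.542 -0.09   0.008] max [0.7   0.073 0.077] med [ 0.622 -0.011  0.039] hsv [101. 116.  87.]
16 [299 336  24  25 392] min [0.523 0.18  0.008] max [0.565 0.239 0.019] med [0.543 0.212 0.015] hsv [ 22. 136. 245.]
17 [267 365 100  29 977] min [0.403 0.254 0.008] max [0.602 0.302 0.022] med [0.501 0.28  0.017] hsv [ 17. 120. 221.]
18 [276 386  30  33 736] min [0.498 0.325 0.008] max [0.548 0.374 0.056] med [0.517 0.359 0.034] hsv [110.  118.5  46. ]
```

```bash
python3 - <<'E'
from h import *
move_ptp([0.40,-0.14,0.34],[180,0,0]); wait(0.3)
c=camera_params("wrist");p,d=snapshot("wrist");cv2.imwrite("pics/w1.png",p)
K=cam("wrist");np.savez("w1.npz",p=p,d=d,X=cloud(K,d))
print(get_clock(),get_joints(),c['xyz'],c['rotation'])
# stick fit from scene/side
for n in("scene","side"):
    f=np.load(n+"0.npz");X=cloud(cam(n),f['d']);x,y,z=X[...,0],X[...,1],X[...,2]
    hsv=cv2.cvtColor(f['p'],cv2.COLOR_BGR2HSV)
    m=(f['d']>0)&(z>.014)&(z<.024)&(x>.38)&(x<.64)&(y>.245)&(y<.31)
    q=X[m][:,:2];print(n,m.sum(),'z',np.median(X[m][:,2]));r=cv2.minAreaRect(q.astype(np.float32)*1000);print('stick',r)
    a=np.polyfit(q[:,0],q[:,1],1);print('axis y=',a,np.degrees(np.arctan(a[0])))
    t=q[:,0];print(t.min(),t.max())
    for nm,b in dict(match=(.5,.6,.16,.245,.008,.03),ink=(.48,.57,.312,.4,.008,.08)).items():
        k=(x>b[0])&(x<b[1])&(y>b[2])&(y<b[3])&(z>b[4])&(z<b[5]);q2=X[k];print(nm,cv2.minAreaRect(q2[:,:2].astype(np.float32)*1000),q2[:,2].max())
    k=(f['d']>0)&(z>.069)&(z<.082)&(x>.5)&(x<.75)&(y>-.12)&(y<.1);q3=X[k][:,:2]
    A=np.c_[2*q3,np.ones(len(q3))];s=np.linalg.lstsq(A,(q3**2).sum(1),rcond=None)[0];print('bowl',s[:2],np.sqrt(s[2]+s[0]**2+s[1]**2),len(q3))
E
```

```text
2.0667 [-1.93277351e+01  3.27804041e+00  1.17436079e-01  8.68459323e+01
  3.53413377e-05  1.60701847e+02] [ 0.47210572 -0.14022575  0.45979442] [-1.65460739e+01  9.24593500e-04 -8.99909077e+01]
scene 923 z 0.017364123894706096
stick ((505.1078796386719, 275.40301513671875), (200.8642120361328, 19.74211883544922), 8.526320457458496)
axis y= [0.15395827 0.19820303] 8.752437530157694
0.4048366896317926 0.6043411702422322
match ((544.9939575195312, 207.54144287109375), (37.17662811279297, 55.37161636352539), 8.320837020874023) 0.020038883860769463
ink ((522.5739135742188, 348.02911376953125), (49.47371292114258, 45.88473892211914), 89.11567687988281) 0.05530744261867915
bowl [ 0.62351875 -0.00876214] 0.0775452841887271 545
side 772 z 0.017245692722834327
stick ((502.53814697265625, 277.456298828125), (200.23690795898438, 20.57217788696289), 9.088957786560059)
axis y= [0.15345301 0.20114673] 8.724156542519
0.4028008066387567 0.6015601764993044
match ((543.5631713867188, 209.9934539794922), (36.79789733886719, 56.11492919921875), 7.722655296325684) 0.018917530566024743
ink ((522.4653930664062, 350.2603759765625), (47.02412796020508, 46.35405349731445), 6.902764797210693) 0.055891659136945826
bowl [ 0.62147958 -0.00669114] 0.0776237812784528 400
```

View pics/w1.png

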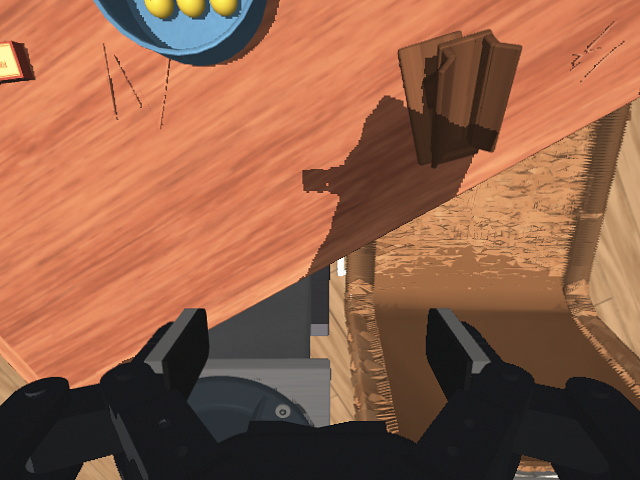

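The wrist view shows the rest at (400-520, 30-165) with its foot toward the robot, and the bowl's near rim with the three yellow balls at the top (145-240, 5). The next step is fitting the rest from depth.

```bash
cat > rest.py <<'E'
from h import *
f=np.load("w1.npz");X=f['X'];x,y,z=np.moveaxis(X,2,0)
m=(f['d']>0)&(x>.42)&(x<.6)&(y>-.345)&(y<-.21)&(z>.006)
P=X[m];print(len(P),P.min(0),P.max(0))
rng=np.random.default_rng(0);best=(0,)
for _ in range(4000):
    a=P[rng.choice(len(P),3,False)];n=np.cross(a[1]-a[0],a[2]-a[0]);l=np.linalg.norm(n)
    if l<1e-5: continue
    n=n/l*np.sign(n[2]);
    if abs(np.degrees(np.arccos(n[2]))-40)>4 or n[0]>0 or abs(n[1])>.25: continue
    k=abs((P-a[0])@n)<.002
    if k.sum()>best[0]: best=(k.sum(),k)
Q=P[best[1]];c=Q.mean(0);n=np.linalg.svd(Q-c)[2][2];n*=np.sign(n[2])
print('floor inl',best[0],n,np.degrees(np.arccos(n[2])),'yaw',np.degrees(np.arctan2(-n[1],-n[0])))
for nm in("w1","scene","side"):
    if nm=="w1":PP=P
    else:
        g=np.load(nm+"0.npz");XX=cloud(cam(nm),g['d']);a,b,h=np.moveaxis(XX,2,0);PP=XX[(a>.42)&(a<.6)&(b>-.345)&(b<-.21)&(h>.006)]
    base=PP[(PP[:,2]<.014)];print(nm,'base rect',cv2.minAreaRect(base[:,:2].astype(np.float32)*1000),np.median(base[:,2]))
psi=np.arctan2(-n[1],-n[0]);
e=np.array([np.cos(psi)*np.cos(np.radians(40)),np.sin(psi)*np.cos(np.radians(40)),np.sin(np.radians(40))])
s=np.array([-np.sin(psi),np.cos(psi),0]);n=np.cross(e,s)
A=(P-c)@np.c_[e,s,n]
for u0 in np.arange(-.08,.09,.02):
    B=A[(abs(A[:,0]-u0)<.01)]
    r=[f"{v:.0f}:"+(f"{1000*np.median(B[abs(B[:,1]-v/1000)<.002][:,2]):.0f}" if (abs(B[:,1]-v/1000)<.002).any() else '-') for v in range(-44,45,4)]
    print(round(u0,2),' '.join(r))
print('c',c,'u range of floor',np.percentile((Q-c)@e,[0,1,99,100]))
E
python3 rest.py
```

```text
12156 [ 0.43831259 -0.32649351  0.00600675] [ 0.57963935 -0.22941055  0.12795098]
floor inl 2670 [-0.63495605 -0.10896286  0.76482541] 40.10853799645217 yaw 9.737505875439705
w1 base rect ((508.93206787109375, -277.9676513671875), (130.69784545898438, 68.86687469482422), 14.381855964660645) 0.009259277406847344
scene base rect ((508.819091796875, -275.79620361328125), (129.79298400878906, 72.39909362792969), 14.039697647094727) 0.009387192388009113
side base rect ((506.7388610839844, -274.623046875), (128.0666046142578, 70.64276885986328), 15.655898094177246) 0.008368349809319886
-0.08 -44:- -40:- -36:- -32:- -28:17 -24:17 -20:17 -16:18 -12:18 -8:18 -4:18 0:19 4:19 8:19 12:19 16:-16 20:-14 24:-15 28:-16 32:-19 36:- 40:- 44:-
-0.06 -44:- -40:- -36:28 -32:27 -28:23 -24:19 -20:15 -16:5 -12:3 -8:2 -4:3 0:2 4:6 8:16 12:-32 16:-29 20:-27 24:-28 28:-27 32:-33 36:-41 40:- 44:-
-0.04 -44:- -40:27 -36:28 -32:28 -28:25 -24:21 -20:17 -16:7 -12:-1 -8:-1 -4:-0 0:-0 4:0 8:-20 12:17 16:-40 20:-42 24:-46 28:-43 32:-48 36:-52 40:- 44:-
-0.02 -44:- -40:- -36:28 -32:29 -28:26 -24:22 -20:19 -16:13 -12:0 
[... 178 characters left out ...]
75 12:-81 16:-75 20:-39 24:-3 28:-74 32:30 36:-78 40:-80 44:-
0.02 -44:- -40:- -36:- -32:28 -28:28 -24:25 -20:21 -16:18 -12:8 -8:-0 -4:-0 0:0 4:0 8:1 12:1 16:17 20:21 24:24 28:28 32:33 36:31 40:- 44:-
0.04 -44:- -40:- -36:- -32:28 -28:29 -24:26 -20:23 -16:19 -12:12 -8:0 -4:-0 0:-0 4:0 8:0 12:1 16:-0 20:15 24:12 28:7 32:32 36:32 40:- 44:-
0.06 -44:- -40:- -36:- -32:- -28:26 -24:26 -20:- -16:- -12:- -8:- -4:- 0:- 4:- 8:- 12:- 16:- 20:- 24:- 28:- 32:- 36:- 40:- 44:-
0.08 -44:- -40:- -36:- -32:- -28:- -24:- -20:- -16:- -12:- -8:- -4:- 0:- 4:- 8:- 12:- 16:- 20:- 24:- 28:- 32:- 36:- 40:- 44:-
c [ 0.51515585 -0.27911793  0.07231602] u range of floor [-0.09801111 -0.06753182  0.04819335  0.0496546 ]
```

```bash
cat >> rest.py <<'E'
print('----')
psi=np.radians(14.2);O=np.array([.5085,-.2772,0]);k=np.radians(40)
e=np.array([np.cos(psi)*np.cos(k),np.sin(psi)*np.cos(k),np.sin(k)]);s=np.array([-np.sin(psi),np.cos(psi),0]);n=np.cross(e,s)
A=(P-O)@np.c_[e,s,n]
fl=A[(abs(A[:,1])<.008)];
h=np.median(fl[(fl[:,0]>0)&(fl[:,0]<.08),2]);print('floor h',h)
A[:,2]-=h
for u0 in np.arange(-.04,.13,.01):
    B=A[abs(A[:,0]-u0)<.005];mid=B[abs(B[:,1])<.01]
    hi=B[B[:,2]>.024];w=B[(B[:,2]>.004)&(B[:,2]<.014)]
    print(round(u0,2),'mid h',np.percentile(mid[:,2]*1000,[10,50,90]).round() if len(mid) else '','lips',hi[:,1].min().round(4) if len(hi) else '',hi[:,1].max().round(4) if len(hi) else '','walls',[ (np.median(w[w[:,1]*g>0,1]).round(4) if (w[:,1]*g>0).any() else None) for g in(-1,1)])
fl=A[(abs(A[:,1])<.009)]
F=fl[abs(fl[:,2])<.002];print('floor u',np.percentile(F[:,0],[0.5,2,98,99.5]))
st=fl[(fl[:,2]>.004)&(fl[:,2]<.016)];print('stop face u',np.percentile(st[:,0],[5,25,50,75,95]))
E
python3 rest.py | sed -n '/----/,$p'
```

```text
----
floor h 0.05133233514254035
-0.04 mid h  lips   walls [None, None]
-0.03 mid h [18. 18. 18.] lips   walls [None, None]
-0.02 mid h [ 3. 14. 19.] lips 0.0267 0.0267 walls [np.float64(-0.0096), np.float64(0.0039)]
-0.01 mid h [-1.  1.  1.] lips -0.0364 0.0303 walls [np.float64(-0.0171), None]
0.0 mid h [-39.   0.   1.] lips -0.0374 0.0306 walls [np.float64(-0.017), None]
0.01 mid h [-1.  0.  1.] lips -0.037 0.0304 walls [np.float64(-0.0168), None]
0.02 mid h [-1.  0.  1.] lips -0.0362 0.0312 walls [np.float64(-0.0165), None]
0.03 mid h [-68.  -0.   1.] lips -0.037 0.0312 walls [np.float64(-0.0162), None]
0.04 mid h [-76. -69.   1.] lips -0.0364 0.0313 walls [np.float64(-0.0162), None]
0.05 mid h [-85. -79.   1.] lips -0.0355 0.0312 walls [np.float64(-0.0167), None]
0.06 mid h [-1.  1.  1.] lips -0.0357 0.0315 walls [np.float64(-0.0163), None]
0.07 mid h [-0.  1.  2.] lips -0.0354 0.0319 walls [np.float64(-0.0162), None]
0.08 mid h [-1.  0.  1.] lips -0.0358 0.0322 walls [np.float64(-0.016), np.float64(0.0202)]
0.09 mid h [-0.  0.  1.] lips -0.0362 0.0323 walls [np.float64(-0.0156), np.float64(0.0207)]
0.1 mid h [-5. -0.  1.] lips -0.0355 0.0328 walls [np.float64(-0.0173), np.float64(0.0182)]
0.11 mid h  lips   walls [None, None]
0.12 mid h  lips   walls [None, None]
floor u [-0.0165096  -0.01401123  0.09859568  0.09922808]
stop face u [-0.01733527 -0.01676173 -0.01633091 -0.01597095 -0.01549416]
```

```bash
cat >> h.py <<'E'
psi=np.radians(14.5);k40=np.radians(40)
E=np.array([np.cos(psi)*np.cos(k40),np.sin(psi)*np.cos(k40),np.sin(k40)]);S=np.array([-np.sin(psi),np.cos(psi),0]);N=np.cross(E,S)
FOOT=np.array([.5085,-.2772,0])-.0163*E-.0015*S+(.0513+.009)*N
def rot(o): return R.from_euler('xyz',o,degrees=True)
E
python3 - <<'E'
from h import *
print('FOOT',FOOT,'HEAD',FOOT+.2*E)
for n in("scene","side"):
    f=np.load(n+"0.npz");X=cloud(cam(n),f['d']);x,y,z=np.moveaxis(X,2,0)
    m=(f['d']>0)&(x>.7)&(x<.95)&(y>-.35)&(y<.3)&(z>.03)&(z<.2)
    nn,l,st,ce=cv2.connectedComponentsWithStats(m.astype(np.uint8))
    for i in range(1,nn):
        if st[i,4]>60:q=X[l==i];print(n,q.min(0).round(3),q.max(0).round(3))
c=np.array([.5038,.2764]);yaw=8.73;u=np.array([np.cos(np.radians(yaw)),np.sin(np.radians(yaw))])
g=c+u*.074; print('grasp',g)
q=inverse_kinematics([*g,.026],[180,0,yaw]);print(q)
t=FOOT+.174*E+.017*N
for d in(0,.06):print('rest',inverse_kinematics(list(t+d*N),[180,-40,14.5]))
t2=FOOT+.187*E+np.array([0,0,.012])
for p in(20,10,0,-10):print('regrasp',p,inverse_kinematics(list(t2),[180,p,14.5]))
for p in(-30,-40,-50):
  for a in(0,90,180,270):
    b=np.array([.6225+.045*np.cos(np.radians(a)),-.008+.045*np.sin(np.radians(a)),.2]);print('stir',p,a,inverse_kinematics(list(b),[180,p,0]))
move_ptp([*g,.14],[180,0,yaw]); open_jaws(); movel([*g,.026],rate=.1)
print(get_contact_force(),get_clock()); grasp(); print(get_gripper_width(),get_finger_force(),get_eef_pos())
movel([*g,.13],rate=.12); wait(.2);print(get_gripper_width(),get_torque(),get_contact_force(),get_clock())
p,d=snapshot("side");cv2.imwrite("pics/s2.png",p);np.savez("s2.npz",p=p,d=d)
E
```

```text
FOOT [ 0.45926128 -0.29148335  0.03571504] HEAD [ 0.6075901  -0.25312291  0.16427256]
scene [0.844 0.083 0.03 ] [0.95 0.3  0.2 ]
scene [ 0.749 -0.178  0.089] [ 0.78  -0.146  0.107]
scene [ 0.746 -0.18   0.031] [ 0.783 -0.143  0.058]
scene [0.738 0.103 0.03 ] [0.8   0.161 0.114]
side [ 0.749 -0.18   0.088] [ 0.776 -0.147  0.106]
side [ 0.744 -0.175  0.031] [ 0.78  -0.142  0.055]
side [0.843 0.083 0.03 ] [0.95 0.3  0.2 ]
side [0.736 0.103 0.03 ] [0.795 0.162 0.116]
grasp [0.57694268 0.2876316 ]
[  26.49829724   36.21776496    0.39213093   54.17436597    0.
 -162.23170276]
rest [-37.95287399  11.66278123 -29.6381869   21.61569792  30.63956531
 135.09670096]
rest [-41.61729578   6.82478798 -27.69023814  30.41508858  32.25103626
 131.23862848]
regrasp 20 [-18.34228452  50.59149451  44.66462624 101.07653491 -10.68954079
 148.76014921]
regrasp 10 [-20.56463699  40.13156017  27.71470452  85.7956171   -5.72540274
 145.34673197]
regrasp 0 [-23.14616137  31.73226256  14.13306084  72.40079828   0.
 142.35383863]
regrasp -10 [-26.06884736  24.77828429   2.26506422  59.85785256   6.48447871
 139.8
[... 696 characters left out ...]
0 [-6.96601087e+00  1.35285157e-01 -3.91038877e+01  1.09697216e+01
  4.47117908e+00  1.74652855e+02]
stir -50 0 [ -1.03553401   2.99084808 -45.49134886  -8.47758878   0.79324723
 179.33432904]
stir -50 90 [   5.31668074   -2.08900368  -50.59343583   -8.38274757   -4.0703943
 -176.57673983]
stir -50 180 [ -1.29977721  -8.02987329 -55.75732755  -7.72019398   0.99565182
 179.1644352 ]
stir -50 270 [ -7.59295652  -1.86960796 -50.34219611  -8.22393576   5.80948126
 175.10253038]
[ 0.19720242 -0.4303355  -0.46644389] 8.2083
0.01617299474227366 59.73053455352783 [0.57717626 0.28775738 0.02631902]
0.01638134623189756 [ 0.01941521 -0.09021701  0.07068953] [ 0.16316965  0.37500981 -0.77846255] 10.0583
```

View pics/s2.png

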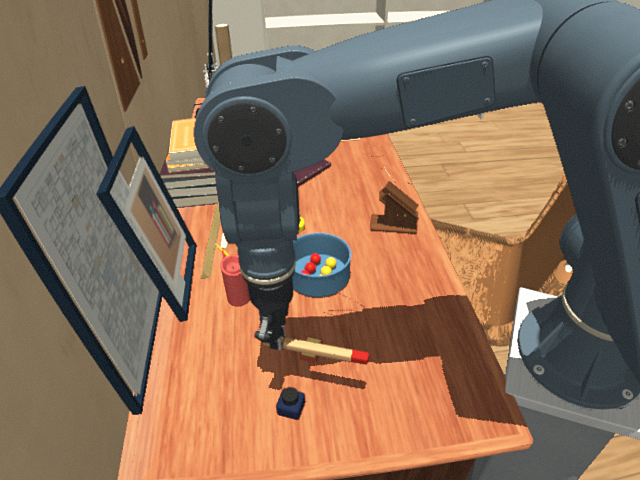

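The side view shows the stick held by its brass end at (270,342), level, with the red foot at (360,356) and both bystanders untouched. Next I'll check for sag, then carry it over the rest.

```bash
python3 - <<'E'
from h import *
f=np.load("s2.npz");X=cloud(cam("side"),f['d']);x,y,z=np.moveaxis(X,2,0)
m=(f['d']>0)&(z>.07)&(z<.15)&(x>.37)&(x<.555)&(y>.22)&(y<.31)
T=rot(get_tcp_rot());A=T.inv().apply(X[m]-get_eef_pos());
print(m.sum(),A.min(0),A.max(0),'sag fit z(x):',np.polyfit(A[A[:,2]<np.median(A[:,2])+.004][:,0],A[A[:,2]<np.median(A[:,2])+.004][:,2],1),'y',np.polyfit(A[:,0],A[:,1],1))
movel([.52,.22,.36],rate=.3)
t=FOOT+.174*E+.017*N
q=inverse_kinematics(list(t+.07*N+.012*E),[180,-40,14.5]);print(q)
q2=inverse_kinematics([.46,-.05,.42],[180,-15,14.5]);print(q2)
goto_joints(q2);goto_joints(inverse_kinematics(list(t+.07*N+.012*E),[180,-40,14.5]))
print(get_clock(),get_joints(),get_gripper_width())
for n in("side","scene"):
    p,d=snapshot(n);np.savez(n+"3.npz",p=p,d=d)
a=np.load("side3.npz")['p'];cv2.imwrite("pics/s3.png",np.hstack([cv2.resize(a[100:300,300:500],(400,400)),cv2.resize(np.load("scene3.npz")['p'][120:320,330:530],(400,400))]))
E
```

```text
1000 [-0.17537067 -0.01311608  0.00550516] [-0.02081659  0.00900166  0.02757808] sag fit z(x): [0.0021036  0.01006893] y [-0.01043167 -0.0065835 ]
[-41.3433201    6.20340589 -26.015791    32.55478285  32.13460804
 131.53169034]
[-10.12763572  -2.769805     3.73473271  82.81527189   6.19167416
 156.11628268]
16.8833 [-41.28101767   6.1712925  -25.92579278  32.62364883  32.11309284
 131.5632443 ] 0.016448251781648958
```

View pics/s3.png

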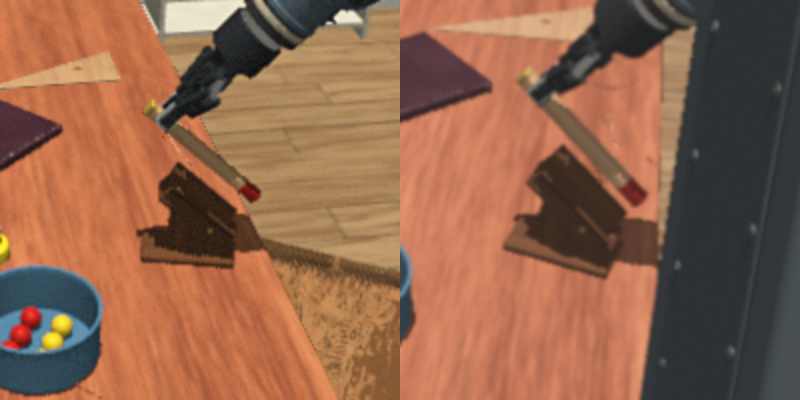

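Both crops show the stick over the channel, parallel to it, foot down (side crop 250,190). Lowering it now with force feedback.

```bash
cat >> h.py <<'E'
def push(dirn,step,maxd,lim,rate=.03):
    f0=np.array(get_contact_force());p0=np.array(get_eef_pos());o=get_tcp_rot()
    for i in range(1,int(maxd/step)+1):
        movel(list(p0+dirn*step*i),list(o),rate=rate);F=(np.array(get_contact_force())-f0)@dirn
        if F<-lim: break
    print('push',i*step,F,get_clock());return i*step
E
python3 - <<'E'
from h import *
t=FOOT+.174*E+.017*N
movel(list(t+.006*N+.012*E),[180,-40,14.5],rate=.1);print(get_contact_force())
push(-N,.001,.012,2.)
print('h',(np.array(get_eef_pos())-t)@np.c_[E,S,N])
push(-E,.002,.03,4.)
print('h',(np.array(get_eef_pos())-t)@np.c_[E,S,N],get_contact_force(),get_gripper_width(),get_clock())
for n in("side","scene"):
    p,d=snapshot(n);np.savez(n+"4.npz",p=p,d=d)
E
```

```text
[ 0.1076015  -0.17318799 -0.68389736]
push 0.006 -4.871365446977548 19.275
h [ 0.01251049 -0.00018298  0.00043853]
push 0.016 -13.069744766959694 21.275
h [-0.00102364 -0.00061855  0.00090678] [8.07267719 3.25468337 9.84466391] 0.01644149240455924 21.275
```

```bash
python3 - <<'E'
from h import *
open_jaws(); p=np.array(get_eef_pos()); movel(list(p+.07*N),rate=.2)
move_ptp([.60,-.02,.30],[180,0,0]); wait(.1)
K=cam("wrist");p,d=snapshot("wrist");cv2.imwrite("pics/w5.png",p);np.savez("w5.npz",p=p,d=d,X=cloud(K,d))
print(get_clock(),get_joints()[5])
X=cloud(K,d);x,y,z=np.moveaxis(X,2,0);hsv=cv2.cvtColor(p,cv2.COLOR_BGR2HSV)
k=(d>0)&(z>.069)&(z<.082)&(x>.5)&(x<.75)&(y>-.12)&(y<.1);q3=X[k][:,:2]
A=np.c_[2*q3,np.ones(len(q3))];s=np.linalg.lstsq(A,(q3**2).sum(1),rcond=None)[0];print('bowl',s[:2],np.sqrt(s[2]+s[0]**2+s[1]**2))
inn=(d>0)&(np.hypot(x-s[0],y-s[1])<.07)&(z<.045)
for nm,lo,hi in(("red",0,9),("yel",20,35)):
    m=inn&(hsv[...,0]>=lo)&(hsv[...,0]<=hi)&(hsv[...,1]>120)&(hsv[...,2]>60)
    if nm=="red":m|=inn&(hsv[...,0]>170)&(hsv[...,1]>120)
    n,l,st,ce=cv2.connectedComponentsWithStats(m.astype(np.uint8))
    for i in range(1,n):
        if st[i,4]>60:
            Q=X[l==i];Q=Q[Q[:,2]>.02];B=np.c_[2*Q,np.ones(len(Q))];c=np.linalg.lstsq(B,(Q**2).sum(1),rcond=None)[0]
            print(nm,st[i],'sphere',c[:3].round(4),np.sqrt(c[3]+c[:3]@c[:3]).round(4),'rel',(c[:2]-s[:2]).round(4))
for n in("side","scene"):
    p,d=snapshot(n);np.savez(n+"5.npz",p=p,d=d)
    X=cloud(cam(n),d)
    A=(X-FOOT)@np.c_[E,S,N];mm=(d>0)&(A[...,0]>.12)&(A[...,0]<.22)&(abs(A[...,1])<.03)&(abs(A[...,2])<.03)
    B=A[mm];print(n,mm.sum(),B.min(0),B.max(0),np.median(B,0))
E
```

```text
23.8 178.05315461753978
bowl [ 0.62458818 -0.01012944] 0.07686827100782853
red [326 147  26  27 546] sphere [ 0.6469 -0.0434  0.022 ] 0.0134 rel [ 0.0223 -0.0333]
red [263 148  26  27 551] sphere [0.6463 0.0222 0.0218] 0.0135 rel [0.0218 0.0323]
red [293 148  26  28 546] sphere [ 0.6454 -0.0091  0.0221] 0.0134 rel [0.0208 0.001 ]
yel [296 189  25  26 494] sphere [ 0.6035 -0.0107  0.0219] 0.0134 rel [-0.0211 -0.0006]
yel [326 188  25  25 498] sphere [ 0.605  -0.0441  0.0219] 0.0134 rel [-0.0196 -0.034 ]
yel [266 190  25  26 495] sphere [0.6024 0.0216 0.0219] 0.0135 rel [-0.0222  0.0317]
side 237 [ 0.12019094 -0.00743701 -0.00832543] [0.19971621 0.01605931 0.01274296] [0.16122393 0.00968262 0.00549959]
scene 338 [ 0.12000753 -0.00906528 -0.01031144] [0.20139533 0.01381987 0.01280807] [0.16130335 0.00681573 0.00552854]
```

View pics/w5.png

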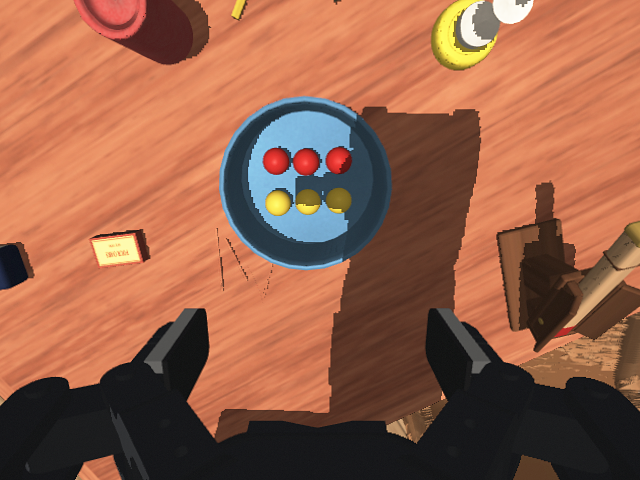

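The wrist view shows the balls in two rows (red y≈160, yellow y≈200), the far side of the bowl free, and the stick seated in the rest at the right (brass end 635,230). Now the higher grasp.

```bash
cat >> h.py <<'E'
O1=[180,10,14.5];R1=rot(O1);TZ=R1.apply([0,0,1])
P1=FOOT+.186*E-.009*TZ
BC=np.array([.6235,-.009])
O2=[180,-40,14.5]
def tcp_for(foot,o=O2,ft=None):
    ft=np.load('ft.npy') if ft is None else ft
    return list(np.asarray(foot)-rot(o).apply(ft))
E
python3 - <<'E'
from h import *
ft=R1.inv().apply(FOOT-P1);np.save('ft.npy',ft);print('ft',ft)
for a in range(0,360,45):
    for z in(.014,.12):
        q=inverse_kinematics(tcp_for([BC[0]+.05*np.cos(np.radians(a)),BC[1]+.05*np.sin(np.radians(a)),z]),O2)
        if q is None or a==0:print(a,z,q)
move_ptp(list(P1-.075*TZ),O1);movel(list(P1),O1,rate=.1);print(get_contact_force())
grasp();print(get_gripper_width(),get_clock())
movel(list(P1+.05*N+.01*E),O1,rate=.12)
foot=[BC[0]+.054,BC[1],.12]
move_ptp(tcp_for(foot),O2);wait(.1);print(get_clock(),get_joints(),get_gripper_width())
for n in("side","scene"):
    p,d=snapshot(n);np.savez(n+"6.npz",p=p,d=d);X=cloud(cam(n),d)
    A=X-np.array(foot);hsv=cv2.cvtColor(p,cv2.COLOR_BGR2HSV)
    mm=(d>0)&(abs(A[...,0])<.04)&(abs(A[...,1])<.04)&(A[...,2]>-.03)&(A[...,2]<.14)
    B=A[mm];print(n,mm.sum(),B.min(0),'lo',np.median(B[B[:,2]<.03],0),'hi',np.median(B[(B[:,2]>.08)&(B[:,2]<.12)],0))
a=np.load("side6.npz")['p'];cv2.imwrite("pics/s6.png",a[100:340,180:500])
E
```

```text
ft [-1.19558495e-01 -6.32678549e-17  1.51484266e-01]
0 0.014 [ -6.78202547   5.84374671 -31.40804699  14.7271598   13.4917589
 163.38534745]
0 0.12 [ -6.78202547   1.45367046 -19.9216269   30.60365614  13.4917589
 163.38534745]
[ 3.67708635e-05 -1.83745008e-01  5.95564321e-01]
0.01698671516638799 26.375
28.2 [ -6.77260281   2.04272198 -19.35529339  30.67408938  13.43095346
 163.4123545 ] 0.016828558890244958
side 247 [-0.03998595 -0.01322848  0.0508524 ] lo [nan nan nan] hi [-0.03236224  0.00201908  0.10217791]
scene 357 [-0.03990086 -0.01828957  0.02454795] lo [-0.03990086 -0.00432183  0.02454795] hi [-0.03164464 -0.00074611  0.10116668]
  return _methods._mean(a, axis=axis, dtype=dtype,
  ret = um.true_divide(
```

View pics/s6.png

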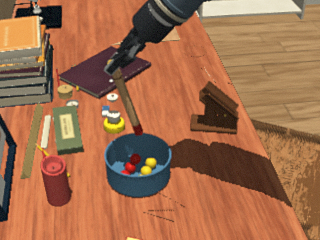

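The side crop shows the stick over the bowl but leaning, foot at about (137,130) toward the robot: it pivoted in the grip. I'll measure its real axis.

```bash
cat > axis.py <<'E'
from h import *
def axis(suf):
    """foot (tool frame) and unit brass->foot direction of the held stick from coloured depth points"""
    tp=np.array(get_eef_pos());T=rot(get_tcp_rot());res=[]
    for n in("side","scene"):
        f=np.load(n+suf+".npz");p,d=f['p'],f['d'];X=cloud(cam(n),d);hsv=cv2.cvtColor(p,cv2.COLOR_BGR2HSV).astype(int)
        A=X-tp;near=(d>0)&(np.linalg.norm(A,axis=2)<.23)&(X[...,2]>.078)&(abs(A[...,1])<.09)
        H,Sx,V=hsv[...,0],hsv[...,1],hsv[...,2]
        red=near&((H<8)|(H>172))&(Sx>130)&(A[...,2]<-.06);wood=near&(H>8)&(H<28)&(Sx>60)&(V>70)
        m=cv2.morphologyEx((red|wood).astype(np.uint8),cv2.MORPH_OPEN,np.ones((2,2)))
        k,l,st,_=cv2.connectedComponentsWithStats(m);i=1+np.argmax(st[1:,4]);Q=X[l==i]
        c=np.median(Q,0);Q=Q[np.linalg.norm(Q-c,axis=1)<.15]
        v=np.linalg.svd(Q-Q.mean(0),full_matrices=False)[2][0];v*=-np.sign(v[2]);t=(Q-Q.mean(0))@v
        low=Q[t>t.max()-.006].mean(0);K=cam(n);vw=K[2]-low;vw-=v*(vw@v);vw/=np.linalg.norm(vw)
        print(n,len(Q),'dir',v.round(3),'len',np.ptp(t).round(3),'low end',low.round(4),'red',red.sum(),'std',(Q-Q.mean(0)-np.outer(t,v)).std(0).round(4))
        res.append((low+.003*v-.009*vw,v))
    ft=np.mean([r[0] for r in res],0);v=np.mean([r[1] for r in res],0);v/=np.linalg.norm(v)
    print('foot world',ft.round(4),'dir',v.round(3),'tool: foot',T.inv().apply(ft-tp).round(4),'dir',T.inv().apply(v).round(3));return T.inv().apply(ft-tp),T.inv().apply(v)
if __name__=="__main__":
    print('tcp',get_eef_pos(),get_tcp_rot(),'expect',np.load('ft.npy'));axis("6")
E
python3 axis.py
```

```text
tcp [ 0.67229533 -0.01106406  0.31225889] [-179.98550184  -39.92490979   14.44758415] expect [-1.19558495e-01 -6.32678549e-17  1.51484266e-01]
side 545 dir [-0.269 -0.07  -0.961] len 0.174 low end [ 0.6184 -0.0164  0.1296] red 77 std [0.004  0.0047 0.0013]
scene 781 dir [-0.272 -0.072 -0.959] len 0.177 low end [ 0.619  -0.0203  0.1308] red 98 std [0.0038 0.0056 0.0013]
foot world [ 0.624  -0.0249  0.1261] dir [-0.271 -0.071 -0.96 ] tool: foot [-0.158   0.0013  0.1106] dir [-0.831  0.001  0.557]
```

```bash
cat >> h.py <<'E'
O2=[180,-54,14.5]
E
python3 - <<'E'
from axis import *
np.save('ft.npy',[-.157,.0007,.111])
foot=[BC[0]+.054,BC[1],.11]
for a in range(0,360,45):
    q=inverse_kinematics(tcp_for([BC[0]+.05*np.cos(np.radians(a)),BC[1]+.05*np.sin(np.radians(a)),.014]),O2)
    if q is None or a in(0,180):print(a,q)
movel(tcp_for(foot),O2,rate=.06);wait(.1)
print(get_clock(),get_gripper_width(),get_eef_pos())
for n in("side","scene"):
    p,d=snapshot(n);np.savez(n+"7.npz",p=p,d=d)
axis("7")
a=np.load("side7.npz")['p'];b=np.load("scene7.npz")['p'];cv2.imwrite("pics/s7.png",np.hstack([cv2.resize(a[130:330,220:420],(400,400)),cv2.resize(b[130:330,200:400],(400,400))]))
E
```

```text
0 [ -6.45791839  10.03155932 -40.98206963 -13.13023987  16.82029986
 167.31228508]
180 [ -8.09103058  -0.93994369 -53.26211139 -14.12215265  18.10651567
 166.25729869]
29.5083 0.016840433625157577 [0.72482152 0.00385493 0.29651495]
side 472 dir [-0.036 -0.012 -0.999] len 0.173 low end [0.7149 0.0102 0.1076] red 71 std [0.0041 0.0045 0.0002]
scene 642 dir [-0.038 -0.012 -0.999] len 0.175 low end [0.7167 0.0072 0.1059] red 95 std [0.0037 0.0055 0.0002]
foot world [0.7217 0.0021 0.1036] dir [-0.037 -0.012 -0.999] tool: foot [-0.1581  0.0009  0.1105] dir [-0.831  0.003  0.556]
```

View pics/s7.png

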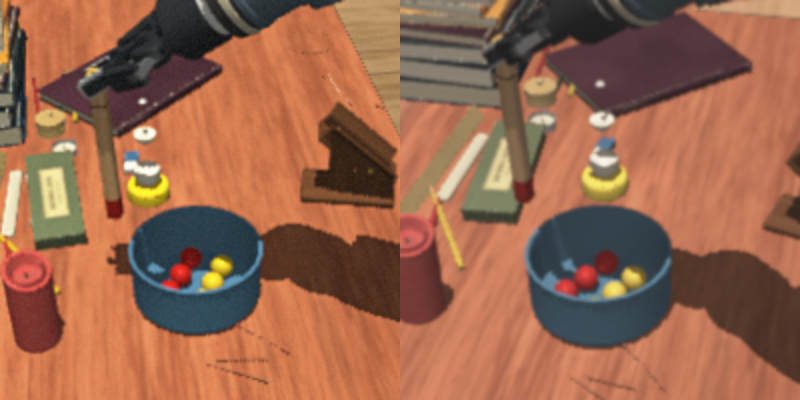

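The crops show the stick upright but beyond the bowl (side crop foot 113,210), because my helper still used the old default pitch. I'll correct that, verify the position, then stir.

```bash
python3 - <<'E'
from axis import *
np.save('ft.npy',[-.158,.0009,.1108])
T=lambda r,a,z:tcp_for([BC[0]+r*np.cos(np.radians(a)),BC[1]+r*np.sin(np.radians(a)),z],O2)
for a in range(0,360,30):
    q=inverse_kinematics(T(.054,a,.014),O2)
    if q is None or a in(0,180):print(a,q)
movel(T(.054,0,.11),O2,rate=.1);wait(.1)
for n in("side","scene"):
    p,d=snapshot(n);np.savez(n+"8.npz",p=p,d=d)
ft,v=axis("8");w=np.array(get_eef_pos())+rot(get_tcp_rot()).apply(ft);print('foot rel',w-[*BC,.0],get_clock())
E
```

```text
0 [ -8.43440946   5.27366409 -45.28668445 -12.29029236  18.37623279
 166.03354085]
180 [-11.03675209  -7.53203464 -57.48104445 -11.10786276  20.41143547
 164.31408258]
side 473 dir [-0.027 -0.03  -0.999] len 0.216 low end [ 0.6869 -0.0472  0.0716] red 69 std [0.0044 0.0065 0.0002]
scene 660 dir [-0.038 -0.015 -0.999] len 0.196 low end [ 0.6731 -0.0038  0.113 ] red 108 std [0.0041 0.0055 0.0002]
foot world [ 0.6855 -0.0324  0.0893] dir [-0.032 -0.022 -0.999] tool: foot [-0.1736  0.0257  0.1241] dir [-0.83   0.014  0.558]
foot rel [ 0.06204728 -0.02344767  0.08928472] 30.4167
```

```bash
python3 - <<'E'
from axis import *
T=lambda r,a,z:tcp_for([BC[0]+r*np.cos(np.radians(a)),BC[1]+r*np.sin(np.radians(a)),z],O2)
f0=np.array(get_contact_force())
movel(T(.054,0,.05),O2,rate=.12);movel(T(.054,0,.014),O2,rate=.06)
print('down',get_clock(),np.array(get_contact_force())-f0)
mx=0
for i in range(1,38):
    a=20*i;r=max(.044,.054-.005*i) if i<36 else .046
    movel(T(r,a,.014),O2,rate=.09)
    F=np.linalg.norm((np.array(get_contact_force())-f0));mx=max(mx,F)
    if i in(1,9,18,27,36):print(i,get_clock(),F.round(2),get_gripper_width())
    if F>25:print('force',i,F);break
print('max',mx,get_eef_pos(),T(.046,20,.014))
movel(T(.044,20,.12),O2,rate=.15);print(get_clock())
for n in("side","scene"):
    p,d=snapshot(n);np.savez(n+"9.npz",p=p,d=d)
axis("9")
a=np.load("side9.npz")['p'];b=np.load("scene9.npz")['p'];cv2.imwrite("pics/s9.png",np.hstack([cv2.resize(a[130:330,220:420],(400,400)),cv2.resize(b[130:330,200:400],(400,400))]))
E
```

```text
down 31.8167 [-0.40058215 -0.71993408 -0.26403448]
1 32.175 0.36 0.017175625326327573
9 34.7333 2.75 0.01694496707317781
18 37.5833 3.54 0.01708211413265558
27 40.4333 2.74 0.01704525434617041
36 43.2917 0.35 0.016840861108469597
max 8.210629674263656 [0.66947746 0.00857899 0.20697046] [np.float64(0.6696285908817599), np.float64(0.008413233978804047), np.float64(0.20695129106524773)]
44.475
side 490 dir [ 0.016 -0.036 -0.999] len 0.228 low end [ 0.6879 -0.0433  0.0695] red 72 std [0.0046 0.0076 0.0003]
scene 666 dir [ 0.002 -0.006 -1.   ] len 0.201 low end [0.6662 0.0139 0.1211] red 108 std [0.0041 0.0054 0.    ]
foot world [ 0.6826 -0.0217  0.0925] dir [ 0.009 -0.021 -1.   ] tool: foot [-0.1723  0.0324  0.1349] dir [-0.806  0.023  0.592]
```

View pics/s9.png

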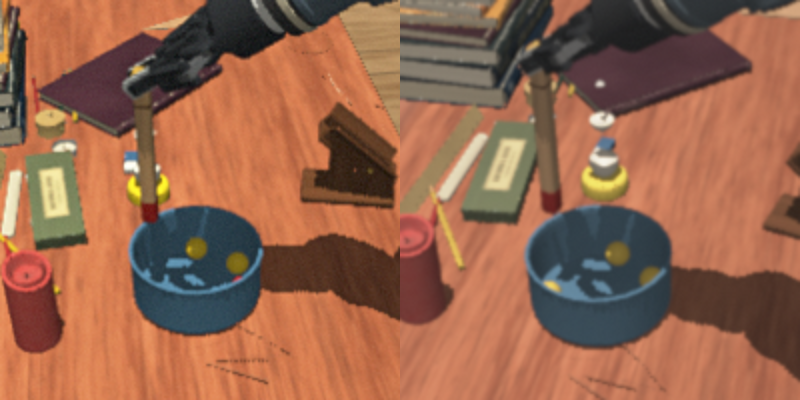

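The crops show the stick lifted clear and upright, the yellow balls displaced to the far and right sides, and no ball outside the bowl. Next I'll carry it to above the rest and measure its slope there.

```bash
python3 - <<'E'
from axis import *
ft=np.array([-.154,.0009,.1169]);O3=[180,-4,14.5]
p=np.array(get_eef_pos());movel(list(p+[-.03,-.03,.06]),rate=.2)
movel(tcp_for(FOOT+.075*N+.012*E,O3,ft),O3,rate=.18);wait(.1)
print(get_clock(),get_joints(),get_gripper_width())
tp=np.array(get_eef_pos())
for n in("side","scene"):
    p,d=snapshot(n);np.savez(n+"10.npz",p=p,d=d);X=cloud(cam(n),d)
    A=(X-(FOOT+.075*N+.012*E))@np.c_[E,S,N]
    m=(d>0)&(A[...,0]>-.02)&(A[...,0]<.165)&(abs(A[...,1])<.03)&(abs(A[...,2])<.03);B=A[m]
    t=B[:,0];print(n,m.sum(),'u',np.percentile(t,[.5,99.5]),'n(u)',np.polyfit(t,B[:,2],1),'s(u)',np.polyfit(t,B[:,1],1),'std',B[:,1:].std(0))
E
```

```text
46.95 [-26.37323238  24.25431477  11.02293399  73.68030067   2.63327913
 139.18032251] 0.016425538168675764
side 476 u [-0.00065345  0.16388794] n(u) [0.00420058 0.00267438] s(u) [-0.00267542  0.01033152] std [0.00439731 0.00548805]
scene 415 u [0.06087246 0.16408967] n(u) [ 0.02851527 -0.0019053 ] s(u) [-0.01951967  0.00991147] std [0.00459516 0.00558889]
```

```bash
python3 - <<'E'
from h import *
p=np.array(get_eef_pos());o=list(get_tcp_rot())
movel(list(p-.067*N),o,rate=.12);print(get_clock(),get_contact_force())
push(-N,.0015,.015,1.5)
push(-E,.002,.03,3.)
print((np.array(get_eef_pos())-p)@np.c_[E,S,N])
open_jaws();wait(.2);print(get_clock())
tz=rot(get_tcp_rot()).apply([0,0,1]);p=np.array(get_eef_pos());movel(list(p-.1*tz),rate=.2);wait(.2)
print(get_clock())
for n in("side","scene"):
    q,d=snapshot(n);np.savez(n+"11.npz",p=q,d=d);X=cloud(cam(n),d)
    A=(X-FOOT)@np.c_[E,S,N]
    mm=(d>0)&(A[...,0]>.12)&(A[...,0]<.23)&(abs(A[...,1])<.03)&(abs(A[...,2])<.03)
    B=A[mm];print(n,mm.sum(),B.min(0),B.max(0),np.median(B,0))
a=np.load("side11.npz")['p'];b=np.load("scene11.npz")['p'];cv2.imwrite("pics/s11.png",np.hstack([cv2.resize(a[150:430,220:440],(400,509)),cv2.resize(b[180:430,180:450],(400,509))]))
E
```

```text
47.7583 [-0.48110541 -0.68275519 -0.56155534]
push 0.0075 -5.362803695023048 49.0083
push 0.014 -10.2384071953782 50.7583
[-0.01183354 -0.00038821 -0.0741381 ]
51.625
52.475
side 235 [ 0.12058954 -0.00963358 -0.00787597] [0.19991561 0.01936591 0.01281743] [0.16219576 0.01048262 0.00544565]
scene 340 [ 0.12022021 -0.0084682  -0.0103496 ] [0.20106664 0.01409706 0.01335188] [0.16122681 0.00811087 0.0054459 ]
```

View pics/s11.png

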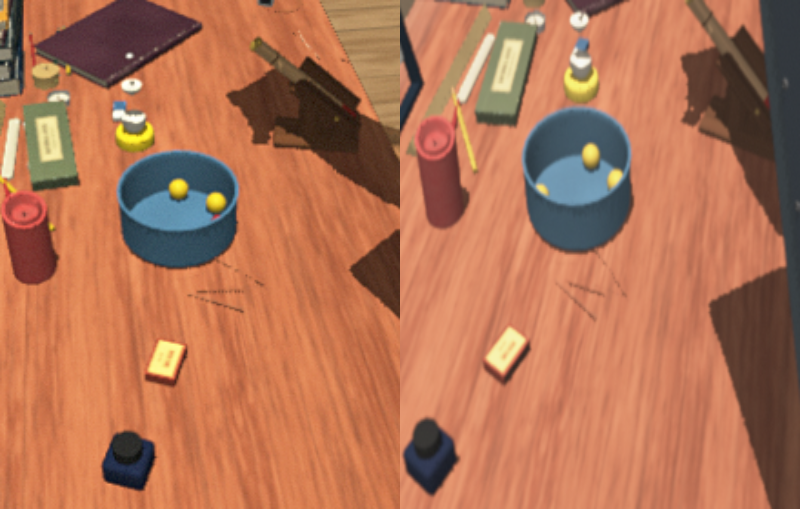

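The stick is seated exactly as the first time (brass end at u = 0.200), and nothing lies outside the bowl. The matchbox, ink bottle, candle and hourglass are where they were. Handing in.

```bash
python3 -c "
from workcell import *
print(finish_job(),get_clock())"
```

```text
the job is handed in; nothing more can be done
the job is handed in; nothing more can be done
```

I handed the job in at about 52.5 s: stick seated in the rest, let go, retaken above its ring, two anticlockwise turns stirred from the far side, stick back in the rest and released. The four bystanders look undisturbed and no ball lies outside the bowl, but the last views showed only the three yellow balls clearly; the first grasp was also above the ring (174 mm from the foot, then 186), because the ink bottle and matchbox blocked a lower one.

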